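# Spread the cassettes and hold the basket up level

### The job

Seven tissue cassettes lie heaped at one end of the steel basket: while it stands on the board, spread them out inside it into a single layer, all lying flat, none on another, with at least one in each quarter of its floor. Then take the basket by its handle, lift it until it hangs about 10 cm above the board, never letting it tip, and finish while holding it there, level and still with the cassettes still spread, so that I can wipe the board beneath it. Leave the pot, the staining jar and the slide box where they are.

Things in the scene. Friction and masses are not known exactly. Their poses are not given: they have to be found in the camera images.
- basket: The loose stainless-steel cassette basket, 285 mm long (its x) by 175 mm wide (its y), perforated sheet, about 0.37 to 0.6 kg. Origin: centre of its underside; z up. Inside 280 x 170 mm; the floor is 3 mm thick, the walls 2.5 mm, their rims 30 mm above the underside. At the start the heap of cassettes lies in its +x half and the -x half is empty
- basket_floor (a point): Centre of the basket's inner floor surface (3 mm above the underside), same axes as the basket; the handle crosses over x = 0; the signs of x and y give the four quarters
- basket_grip (a point): Centre of the black moulded grip on the basket's fixed bail handle, 62 mm above the underside. The grip is a bar 56 mm long (along the basket's y), 16 mm thick (along its x) and 18 mm tall; beyond it the bail is 7 mm wire running along y, 62 mm up, bending down to the middle of the two long walls. The handle does not fold
- board: The fixed white trimming board, 360 x 360 x 15 mm, on which the basket stands. Origin: centre of its underside, on the bench; its top is 15 mm above the bench
- pot: Bystander: capped clear specimen pot, 64 mm across, 75 mm tall; origin under its centre
- coplin: Bystander: lidded glass staining jar with slides in it, 64 x 68 x 94 mm; origin under its centre
- slidebox: Bystander: grey slide box, 97 x 177 x 34 mm; origin under its centre
- cassette1_mid (a point): Centre (half-way up) of loose cassette 1, one of seven alike: closed plastic tissue cassette 40 mm (its x) by 28 mm (its y) by 13 mm tall (its z, up), 13 g; the lower 7 mm is full size, the upper 6 mm is a lid 34 x 27 mm set 3 mm towards +x, its -x end sloping. Lying on the basket floor its centre is 6.5 mm above it; in the heap four lie on the floor, two on these (19.5 mm) and one on top (32.5 mm)
- cassette2_mid (a point): Centre of loose cassette 2: closed plastic tissue cassette 40 mm (its x) by 28 mm (its y) by 13 mm tall (its z, up), 13 g
- cassette3_mid (a point): Centre of loose cassette 3: closed plastic tissue cassette 40 mm (its x) by 28 mm (its y) by 13 mm tall (its z, up), 13 g
- cassette4_mid (a point): Centre of loose cassette 4: closed plastic tissue cassette 40 mm (its x) by 28 mm (its y) by 13 mm tall (its z, up), 13 g
- cassette5_mid (a point): Centre of loose cassette 5: closed plastic tissue cassette 40 mm (its x) by 28 mm (its y) by 13 mm tall (its z, up), 13 g
- cassette6_mid (a point): Centre of loose cassette 6: closed plastic tissue cassette 40 mm (its x) by 28 mm (its y) by 13 mm tall (its z, up), 13 g
- cassette7_mid (a point): Centre of loose cassette 7: closed plastic tissue cassette 40 mm (its x) by 28 mm (its y) by 13 mm tall (its z, up), 13 g

How it is judged:
By the outcome, as a careful person would: the job done as asked, in the order asked, and still so for the second after the job is handed in, while the arm keeps its last pose, push and grip.
It also fails if it takes over 72 s, if anything falls off the work surface, if the arm or the gripper's body presses on something with over 40 N, if the wrist force passes 120 N, or if a joint passes its speed limit or range.

### The arm

A 6-joint arm with a two-finger parallel gripper is mounted at the origin on the work surface. World frame = base frame: x ahead of the robot, y to its left, z up, the work surface at z = 0. Lengths are in m, angles in degrees, forces in N, time in s.
With the tool pointing down it reaches from about 0.3 to 0.75 m from the base axis. Payload 8.5 kg.
Tool frame: the origin (TCP) lies at the very end of the fingers, on their centre line; the grasp point (between the pads) lies 19 mm behind it (grip_depth is the distance from the TCP to the grasp point, in m); z points along the fingers, y is the direction in which the jaws open and shut (so a half turn about z gives the same grasp; the last joint's range is limited). The gripper opens to 85 mm and grips with 20 to 120 N. Pads are 22 mm wide; open, the fingers measure 114 mm over their backs; the gripper's body (76 mm by 85 mm) begins 54 mm behind the grasp point. The pads swing forward as they close: fully open they stand 13 mm farther back than shut.
Start: joints at [-84.93, 21.807, 74.336, -0, 83.858, -12.336], TCP at [0.165, -0.525, 0.231] pointing down, gripper open.
Joint ranges: [-178.18, 178.18], [-50.72, 133.34], [12.68, 142.11], [-81.47, 261.47], [9.98, 163.14], [-165.26, 165.26]. Speed limits (degrees/s): [136.94, 136.94, 180, 180, 180, 180].

### API

Orientations are given as a 3x3 rotation matrix whose columns are the frame's x, y, z axes.
In Python, from rig import observe, get_image, close_job, silhouettes, grip_depth gives the robot as it stands. The module is installed in compiled form; this text tells all that it offers.
- The arm moves only by the shell command python3 -m crank 'ROWS' [FORCE]. ROWS is a JSON object of lists of equal length, an entry for each row: "slide": the shift along the tool's x, y, z in m, a list of three; "roll": the turn about the tool's z in rad; "grip": the finger opening in m, from 0 to 0.0854. A call has exactly 8 rows; each row is the pose to reach, as a shift and turn from the pose commanded when the call began, along the tool's axes at that moment; what a row does not reach only later rows make up. A row lasts 1/10 s, in which the tool goes at most 50 mm and 8.59 degrees, less where a joint would pass 70% of its speed; a pose out of reach is approached as far as the arm can. A call with a gripper value outside its range is refused whole. The fingers move at their own pace and stop on an object; FORCE is the grip in N (left out, the last holds). Time passes only in rows, so rows that repeat a pose let the fingers close, or fill a call up. It gives the time, the measured TCP pose, the force and the opening at its end, in the units of the state.
- observe(): the state, without advancing time (a new reading comes with each control period).
- get_image(name): name is "scene" or "top" or "wrist"; returns a dict with "frame" (400x640x3 uint8, red, green, blue), "fx", "fy", "cx", "cy" (pixels), "xyz" and "rotation" of the camera in the world. Camera axes: x right, y down, z forward; pixel columns grow to the right and rows downward; lengths in m; the calibration is good to about 2 mm. A picture is of the moment at which its call begins. There is no depth.
- close_job(): hands the job in, once; it reports no verdict.
Trained networks look in a picture, given as the dict that the camera call returned (one of the last four; its "shot" number tells which), for a name from the list of things; names that differ only in an ending like _2 or _b are one class to them, and where a whole thing is asked for, a point or a joint stands for the part that bears it (a point fixed in the world has none). Each returns a list of dicts, best first, with "confidence" (0 to 1); they miss things now and then, are a little off and sometimes report something else, mostly with a low value. They report only what shows in the picture. A call takes as long as a camera call.
- silhouettes(target, picture): "pixels" (400x640 bool, what is visible of it) and "box" ([centre column, centre row, width, height] in pixels, round what is visible of it).
The state is a dict: "time_s": time; "q": joint angles; "qvel": joint speeds; "joint_efforts": joint torques, N m; "position": TCP position; "tool_rot": TCP orientation; "ft_force": force on the tool from outside, world axes, zero at the start; "wrist_torque": the same for the moment, N m; "grip_width": finger opening in m.
Only numpy, scipy, OpenCV 4.12 (cv2) and the standard library are available. Lean on these libraries where they do the work, as an engineer would, in place of code of your own. Each camera call takes 0.05 s, during which the arm holds its last target.

## Working session

There is one attempt and no reset: what is moved stays moved. The work goes in short steps, Python scripts to look and compute and a shell command to move; the robot and the scene stay as the last step left them, time stands still between calls to the robot, and variables do not carry over. Pictures are saved under pics/ and viewed, and the job is handed in when it is done.

```bash
mkdir -p pics; ls; cat > h.py <<'E'
import numpy as np, cv2
from rig import observe, get_image, close_job, silhouettes, grip_depth
def save(im,name,crop=None,scale=1):
    f=im["frame"][:,:,::-1]
    if crop: f=f[crop[1]:crop[3],crop[0]:crop[2]]
    f=cv2.resize(f,None,fx=scale,fy=scale,interpolation=cv2.INTER_CUBIC)
    cv2.imwrite("pics/"+name,f)
def ray(im,u,v,z):
    d=np.array([(u-im["cx"])/im["fx"],(v-im["cy"])/im["fy"],1.0]); R=np.array(im["rotation"]); d=R@d
    o=np.array(im["xyz"]); return o+d*(z-o[2])/d[2]
def proj(im,p):
    c=np.array(im["rotation"]).T@(np.array(p)-np.array(im["xyz"]))
    return np.array([im["fx"]*c[0]/c[2]+im["cx"],im["fy"]*c[1]/c[2]+im["cy"]])
E
python3 - <<'E'
from h import *
for n in ("top","scene","wrist"):
    im=get_image(n); save(im,n+"0.png"); print(n,im["fx"],im["xyz"],np.round(im["rotation"],3).tolist())
s=observe(); print(s["time_s"],s["position"],np.round(s["tool_rot"],3).tolist(),s["grip_width"],grip_depth)
E
```

```text
pics
top 507.04937739061046 [ 0.43819167 -0.02324257  1.30010478] [[-0.016, -0.994, 0.111], [-1.0, 0.018, 0.015], [-0.016, -0.111, -0.994]]
scene 452.222133462903 [ 1.04214384 -0.48294475  1.05950279] [[0.656, 0.629, -0.417], [0.754, -0.544, 0.367], [0.004, -0.556, -0.831]]
wrist 290.21675258802736 [ 0.24585266 -0.49770004  0.37218117] [[0.299, -0.902, -0.311], [-0.954, -0.283, -0.097], [-0.0, 0.326, -0.945]]
0.15 [ 0.16450216 -0.52457932  0.23084247] [[0.954, 0.299, -0.0], [0.299, -0.954, 0.001], [0.0, -0.001, -1.0]] 0.08552854008162458 0.0187
```

View pics/top0.png

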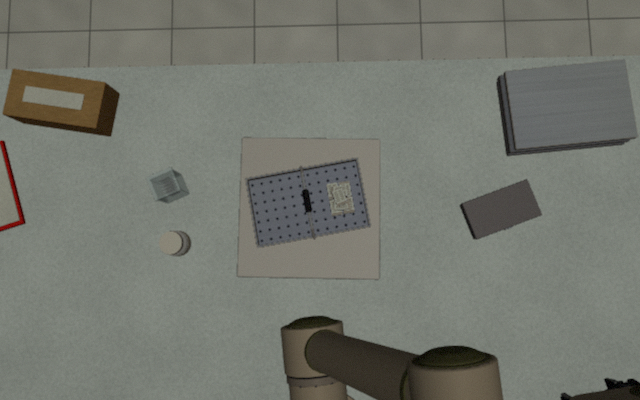

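View pics/scene0.png

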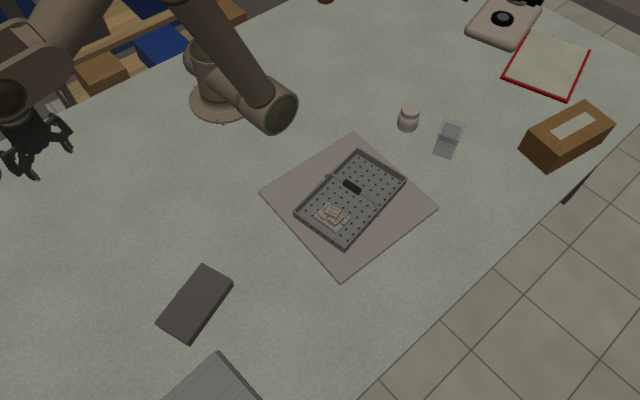

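The top view shows the basket centred near (308,203) on the board, with the heap near (341,197) and the grip at (307,201). The slide box is to the right, the pot and jar to the left.

```bash
python3 - <<'E'
from h import *
im=get_image("top"); save(im,"top1.png",(225,125,395,290),4.5)
for n,z in (("basket",0.045),("basket_grip",0.077)):
    for r in silhouettes(n,im)[:2]:
        m=r["pixels"].astype(np.uint8); c=max(cv2.findContours(m,0,2)[0],key=cv2.contourArea)
        rc=cv2.minAreaRect(c); P=[ray(im,u,v,z)[:2].round(4).tolist() for u,v in cv2.boxPoints(rc)]
        print(n,r["confidence"],rc,P,np.mean(P,0))
for r in silhouettes("cassette1_mid",im): print(r["confidence"],np.round(r["box"],1), ray(im,r["box"][0],r["box"][1],0.04).round(4))
b=silhouettes("board",im)[0]; m=b["pixels"].astype(np.uint8); print(cv2.minAreaRect(max(cv2.findContours(m,0,2)[0],key=cv2.contourArea)))
E
```

```text
basket_grip 0.7 ((306.4910888671875, 202.20166015625), (71.59021759033203, 115.20700073242188), 79.54009246826172) [[0.6342, 0.1861], [0.6808, -0.0919], [0.5079, -0.1192], [0.4622, 0.1545]] [0.571275 0.032375]
0.57 [335.4 209.4  14.5  14.4] [ 0.5552 -0.0379  0.04  ]
((308.480712890625, 208.7535400390625), (141.82936096191406, 141.41403198242188), 0.8814040422439575)
```

View pics/top1.png

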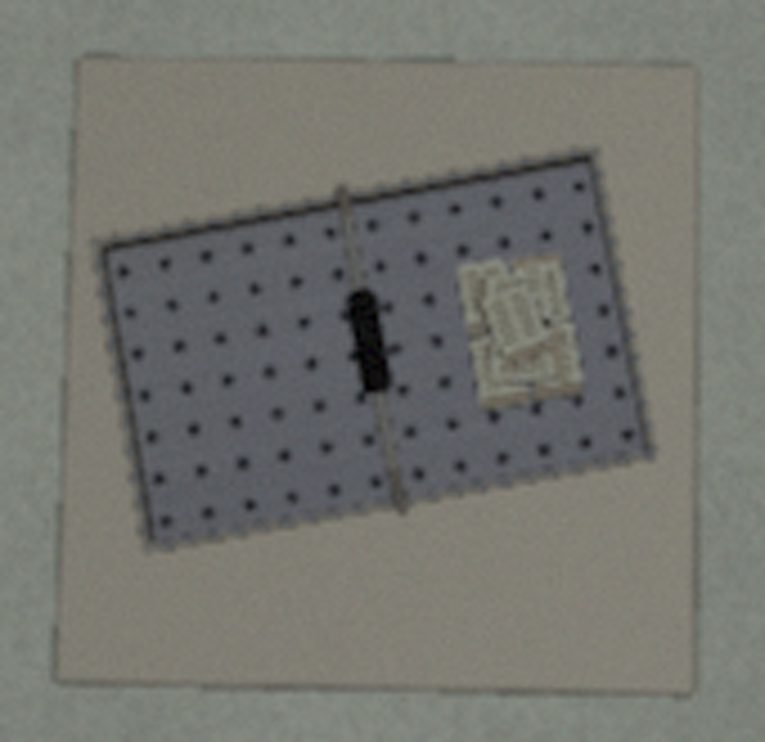

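```bash
python3 - <<'E'
from h import *
im=get_image("top")
f=lambda u,v,z: ray(im,225+(u+.5)/4.5-.5,125+(v+.5)/4.5-.5,z)[:2]
C=[f(105,243,.045),f(592,152,.045),f(652,455,.045),f(150,547,.045)]
print(np.round(C,4)); c=np.mean(C,0); x=(C[1]+C[2]-C[0]-C[3]); 
print("c",c,np.degrees(np.arctan2(x[1],x[0])),np.linalg.norm(x)/2, np.linalg.norm(C[0]+C[1]-C[2]-C[3])/2)
print("grip",f(370,341,.086)); 
print("heap top",f(513,318,.057), "heap corners L2",[f(*p,.031).round(4) for p in((460,265),(565,257),(580,395),(482,405))])
E
```

```text
[[ 0.6361  0.18  ]
 [ 0.6825 -0.0924]
 [ 0.5128 -0.1214]
 [ 0.4669  0.1551]]
c [0.57458059 0.03031289] -80.46086880862535 0.27833413397174295 0.1716029479664991
grip [0.57397994 0.03101363]
heap top [ 0.58853185 -0.04632942] heap corners L2 [array([ 0.6222, -0.0176]), array([ 0.6257, -0.0767]), array([ 0.5478, -0.0833]), array([ 0.5431, -0.0286])]
```

```bash
python3 -m crank '{"slide":[[0.03,-0.02,0],[0.07,-0.045,0],[0.112,-0.068,0],[0.154,-0.093,0],[0.197,-0.118,0],[0.24,-0.144,0],[0.283,-0.17,0],[0.326,-0.196,0]],"roll":[0.02,0.04,0.06,0.08,0.1,0.12,0.138,0.138],"grip":[0.0854,0.08,0.075,0.07,0.065,0.06,0.055,0.05]}' 20
python3 - <<'E'
from h import *
s=observe(); p=s["position"];R=np.array(s["tool_rot"]); print(p,R.round(3).tolist(),s["ft_force"],s["grip_width"])
print(R.T@(np.array([.5885,-.0463,.2])-p))
E
```

```text
time_s: 1.25
position: [0.4175, -0.2391, 0.2315]
tool_rot: [[0.986, 0.164, 0.0], [0.164, -0.986, -0.0], [0.0, 0.0, -1.0]]
ft_force: [1.0, -1.4, 0.2]
grip_width: 0.0501
[ 0.417515   -0.23911007  0.23154961] [[0.986, 0.164, 0.0], [0.164, -0.986, -0.0], [0.0, 0.0, -1.0]] [ 0.98144227 -1.36355994  0.24657001] 0.05010662025807959
[ 0.20033274 -0.16210839  0.03153783]
```

```bash
python3 -m crank '{"slide":[[0.03,-0.024,0.004],[0.06,-0.049,0.008],[0.092,-0.074,0.013],[0.124,-0.1,0.018],[0.156,-0.126,0.023],[0.185,-0.15,0.027],[0.2,-0.162,0.03],[0.2,-0.162,0.03]],"roll":[0,0,0,0,0,0,0,0],"grip":[0.05,0.05,0.05,0.05,0.05,0.05,0.05,0.05]}' 
python3 - <<'E'
from h import *
im=get_image("wrist"); save(im,"w1.png"); print(im["xyz"])
E
```

```text
time_s: 2.05
position: [0.5878, -0.0461, 0.2005]
tool_rot: [[0.986, 0.168, -0.001], [0.168, -0.986, 0.001], [-0.001, -0.001, -1.0]]
ft_force: [-0.6, 0.5, 1.0]
grip_width: 0.0499
[ 0.67192876 -0.03018221  0.34178047]
```

View pics/w1.png

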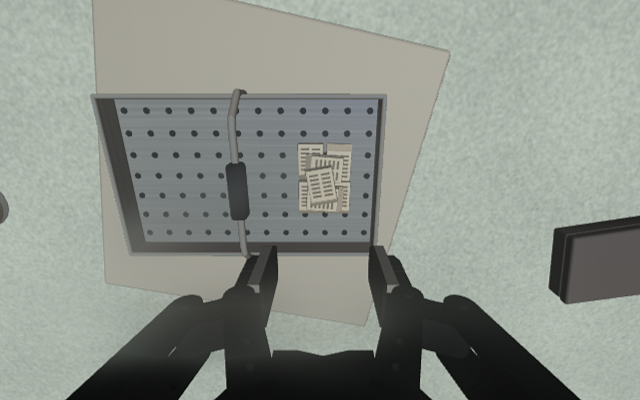

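```bash
python3 - <<'E'
from h import *
im=get_image("wrist"); save(im,"w2.png",(280,125,400,225),6.5); im=get_image("scene"); save(im,"s2.png",(270,170,390,260),6.5)
E
```

```text
(no output)
```

View pics/w2.png

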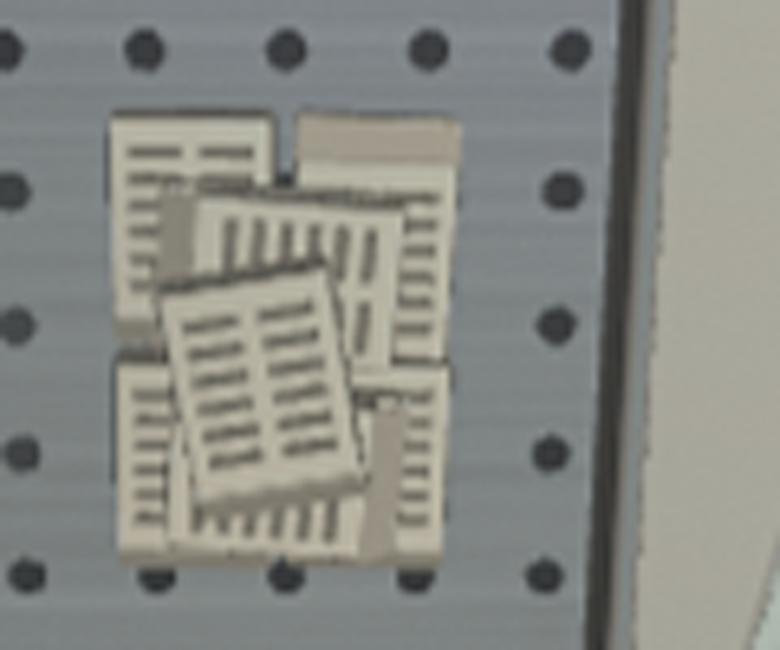

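View pics/s2.png

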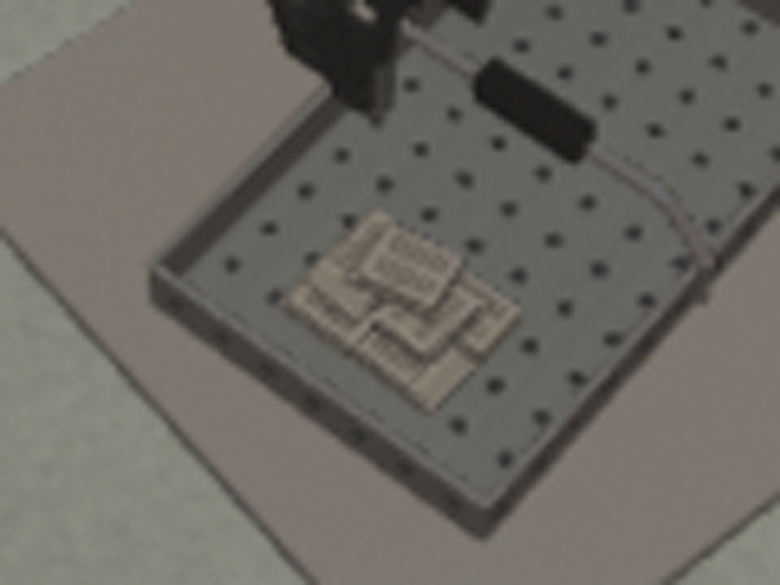

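The zoomed wrist view (crop at 280,125, ×6.5) shows the top cassette turned about 10° with its corners near (160,292) and (362,480). The two middle cassettes lie with their long axes along basket x, and the four floor cassettes lie along basket y.

```bash
cat >> h.py <<'E'
BC=np.array([.574,.0305]); BA=np.radians(-80.5); BX=np.array([np.cos(BA),np.sin(BA)]); BY=np.array([-BX[1],BX[0]])
def w2b(p): d=np.array(p)[:2]-BC; return np.array([d@BX,d@BY])
def b2w(b): return BC+b[0]*BX+b[1]*BY
def tool(b,z):
    s=observe(); R=np.array(s["tool_rot"]); return (R.T@(np.r_[b2w(b),z]-s["position"])).round(4)
E
python3 - <<'E'
from h import *
im=get_image("wrist")
f=lambda u,v,z: w2b(ray(im,280+(u+.5)/6.5-.5,125+(v+.5)/6.5-.5,z))*1000
def rep(n,pts,z): print(n,[f(*p,z).round(1).tolist() for p in pts])
rep("top lid",[(160,292),(325,262),(360,476),(200,497)],.057)
rep("A lid",[(195,195),(405,205),(390,365)],.044); rep("A slope bottom left",[(162,190),(158,285)],.038)
rep("B lid",[(168,548),(360,555)],.044); rep("B slopebot",[(397,400),(393,558)],.038)
rep("F1",[(110,118),(272,115),(118,320)],.031); rep("F2",[(297,160),(455,165),(443,360)],.031)
rep("F3",[(118,365),(122,548)],.031);rep("F4",[(448,365),(440,550)],.031)
# basket check
g=lambda u,v,z:(w2b(ray(im,u,v,z))*1000).round(1)
print("rim TL,TR,BR",g(93,95,.045),g(386,95,.045),g(376,253,.045),g(131,253,.045)); print("floor", g(114,98,.018),g(380,98,.018))
print("grip top",g(236,190,.08)); s=observe();print("tcp",w2b(s["position"])*1000, s["q"])
E
```

```text
top lid [[60.1, 16.6], [85.6, 21.3], [91.5, -13.6], [65.8, -17.1]]
A lid [[65.1, 29.3], [98.6, 27.7], [96.7, 1.2]]
A slope bottom left [[59.5, 29.0], [58.5, 13.2]]
B lid [[59.6, -31.0], [92.2, -32.3]]
B slopebot [[98.4, -6.6], [98.2, -35.2]]
F1 [[50.8, 39.6], [77.4, 40.1], [51.1, 5.5]]
F2 [[81.5, 32.7], [107.7, 31.8], [106.6, -1.6]]
F3 [[50.9, -2.4], [50.7, -36.0]]
F4 [[107.5, -2.5], [107.0, -36.4]]
rim TL,TR,BR [-143.2   87.6] [140.   87.4] [140.6 -85.6] [-143.8  -85.2]
floor [-141.9   84.9] [139.5  84.6]
grip top [-3.6  2.3]
tcp [80.36767979 -0.75071035] [-1.62750709e+01  2.69233205e+01  7.09151368e+01 -1.28991412e-02
  8.21506489e+01  6.42842825e+01]
```

```bash
python3 -m crank '{"slide":[[0,-0.002,0.03],[0,-0.004,0.065],[0,-0.004,0.1],[0,-0.004,0.13],[0,-0.004,0.147],[0,-0.004,0.1545],[0,-0.004,0.1545],[0,-0.004,0.1545]],"roll":[-0.08,-0.167,-0.167,-0.167,-0.167,-0.167,-0.167,-0.167],"grip":[0.05,0.05,0.05,0.05,0.05,0.05,0.05,0.05]}' 
python3 - <<'E'
from h import *
s=observe();print("tcp",w2b(s["position"])*1000, s["ft_force"])
im=get_image("wrist"); save(im,"w3.png",(200,150,440,330),3.3)
E
```

```text
time_s: 3.05
position: [0.5868, -0.0446, 0.048]
tool_rot: [[0.945, 0.326, 0.002], [0.326, -0.945, -0.001], [0.002, 0.001, -1.0]]
ft_force: [0.4, -0.8, 0.6]
grip_width: 0.0497
tcp [76.22002279  0.23103086] [ 0.36564982 -0.79300391  0.64001004]
```

View pics/w3.png

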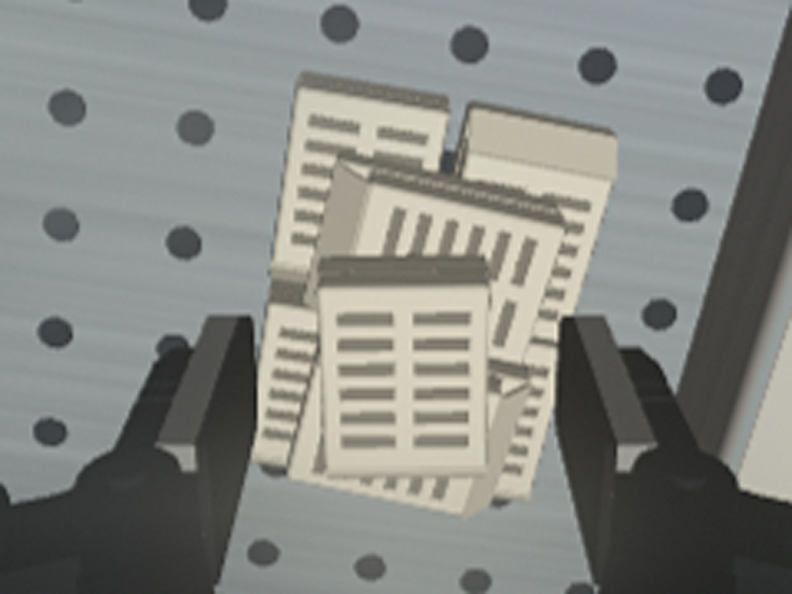

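```bash
python3 -m crank '{"slide":[[0,0,0],[0,0,0],[0,0,0],[0,0,0],[0,0,-0.005],[0,0,-0.03],[0,0,-0.055],[0,0,-0.075]],"roll":[0,0,0,0,0,0,0,0],"grip":[0.04,0.02,0.015,0.015,0.015,0.015,0.015,0.015]}' 25
python3 - <<'E'
from h import *
s=observe();print("tcp",w2b(s["position"])*1000, s["grip_width"])
im=get_image("wrist"); save(im,"w4.png",(160,100,460,325),2.6)
print(tool([-.072,-.05],.12))
E
```

```text
time_s: 3.9
position: [0.5865, -0.044, 0.1234]
tool_rot: [[0.945, 0.327, 0.001], [0.327, -0.945, -0.0], [0.001, 0.001, -1.0]]
ft_force: [-0.8, -0.4, -0.4]
grip_width: 0.0266
tcp [7.55780706e+01 5.50718280e-03] 0.026639118766609845
[-0.0259 -0.1546  0.0058]
```

View pics/w4.png

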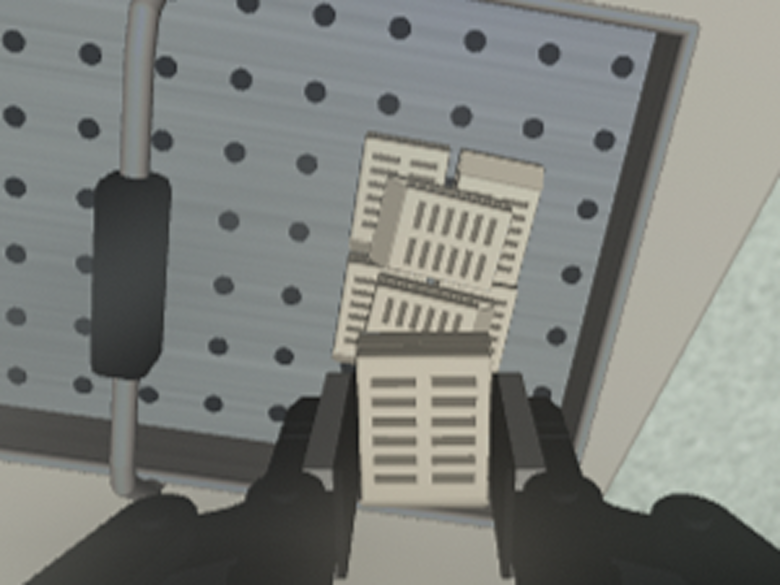

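```bash
python3 -m crank '{"slide":[[-0.006,-0.035,0],[-0.013,-0.075,0],[-0.02,-0.115,0],[-0.026,-0.145,0],[-0.026,-0.155,0.01],[-0.026,-0.155,0.04],[-0.026,-0.155,0.07],[-0.026,-0.155,0.09]],"roll":[0.04,0.08,0.12,0.167,0.167,0.167,0.167,0.167],"grip":[0.015,0.015,0.015,0.015,0.015,0.015,0.015,0.015]}' 
python3 -m crank '{"slide":[[0,0,0.004],[0,0,0.008],[0,0,0.01],[0,0,0.01],[0,0,0.01],[0,0,0.01],[0,0,0.01],[0,0,0.01]],"roll":[0,0,0,0,0,0,0,0],"grip":[0.015,0.015,0.015,0.015,0.035,0.045,0.048,0.048]}' 
python3 - <<'E'
from h import *
s=observe();print("tcp",w2b(s["position"])*1000, s["grip_width"],s["ft_force"])
im=get_image("wrist"); save(im,"w5.png",None,1.2)
E
```

```text
time_s: 4.75
position: [0.5108, 0.0935, 0.0294]
tool_rot: [[0.986, 0.166, -0.002], [0.166, -0.986, -0.0], [-0.002, -0.0, -1.0]]
ft_force: [-0.4, 0.1, 0.0]
grip_width: 0.0267
time_s: 5.55
position: [0.5112, 0.094, 0.022]
tool_rot: [[0.986, 0.165, 0.0], [0.165, -0.986, -0.0], [0.0, 0.0, -1.0]]
ft_force: [0.4, -0.3, -0.1]
grip_width: 0.0483
tcp [-72.95252539 -51.47811261] 0.048260857742982034 [ 0.38750406 -0.26468864 -0.11548931]
```

View pics/w5.png

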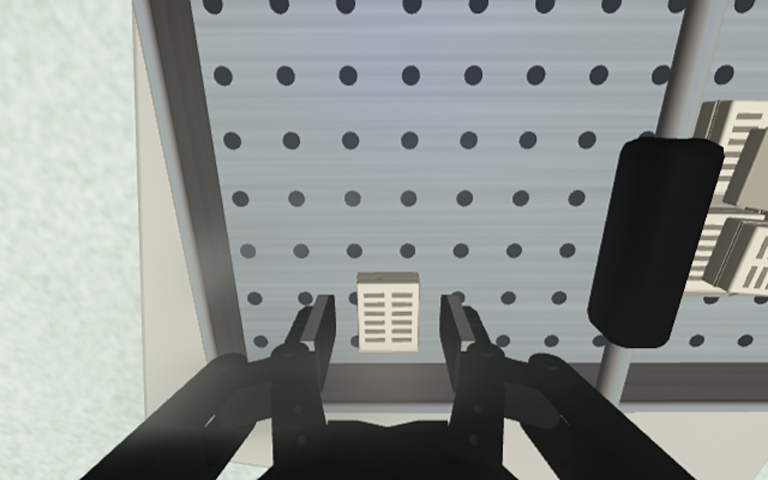

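```bash
python3 -m crank '{"slide":[[0,0,-0.03],[0,0,-0.065],[0,0,-0.1],[0.006,0.03,-0.12],[0.012,0.07,-0.125],[0.02,0.11,-0.125],[0.028,0.14,-0.125],[0.032,0.152,-0.125]],"roll":[0,0,0,0,0,0,0,0],"grip":[0.048,0.048,0.05,0.055,0.06,0.062,0.062,0.062]}' 
python3 - <<'E'
from h import *
s=observe();print("tcp",s["position"],w2b(s["position"])*1000, s["grip_width"],s["ft_force"])
im=get_image("wrist"); save(im,"w6.png",(220,130,420,280),3.9)
E
```

```text
time_s: 6.4
position: [0.5685, -0.0532, 0.1467]
tool_rot: [[0.987, 0.163, 0.0], [0.163, -0.987, -0.0], [0.0, 0.0, -1.0]]
ft_force: [-0.1, 1.0, 0.3]
grip_width: 0.062
tcp [ 0.56846111 -0.05316432  0.14670739] [ 81.6027368  -19.27151987] 0.06204461347887211 [-0.14002082  1.03672428  0.27955802]
```

View pics/w6.png

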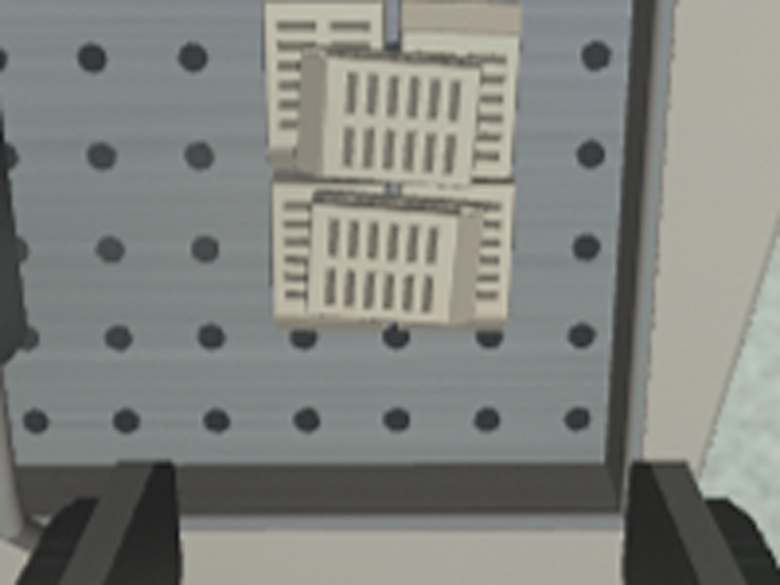

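```bash
python3 - <<'E'
from h import *
im=get_image("wrist")
f=lambda u,v,z: w2b(ray(im,220+(u+.5)/3.9-.5,130+(v+.5)/3.9-.5,z))*1000
def rep(n,pts,z): print(n,[f(*p,z).round(1).tolist() for p in pts])
rep("B",[(313,201),(460,213),(448,324),(308,316)],.044); rep("Bs",[(480,222),(472,322)],.038)
rep("A",[(328,55),(478,67),(470,186),(320,176)],.044); rep("As",[(303,52),(298,170)],.038)
print(tool([.0795,-.019],.034))
E
```

```text
B [[60.7, -2.0], [93.5, -4.9], [91.1, -31.7], [58.7, -29.6]]
Bs [[98.5, -8.8], [97.1, -33.6]]
A [[64.8, 30.4], [97.0, 27.8], [95.7, 1.4], [62.4, 3.8]]
As [[58.9, 30.2], [57.0, 3.6]]
[ 0.0005 -0.0005  0.1125]
```

```bash
python3 -m crank '{"slide":[[0.002,-0.0005,0.025],[0.002,-0.0005,0.055],[0.002,-0.0005,0.085],[0.002,-0.0005,0.1],[0.002,-0.0005,0.108],[0.002,-0.0005,0.1135],[0.002,-0.0005,0.1135],[0.002,-0.0005,0.1135]],"roll":[0.04,0.078,0.078,0.078,0.078,0.078,0.078,0.078],"grip":[0.062,0.062,0.062,0.062,0.062,0.058,0.054,0.052]}' 
python3 - <<'E'
from h import *
s=observe();print("tcp",s["position"],w2b(s["position"])*1000, s["grip_width"],s["ft_force"])
im=get_image("wrist"); save(im,"w7.png",(220,150,420,300),3.9)
im=get_image("scene"); save(im,"s7.png",(270,150,390,240),6.5)
E
```

```text
time_s: 7.3
position: [0.57, -0.0497, 0.0341]
tool_rot: [[0.996, 0.088, 0.001], [0.088, -0.996, -0.0], [0.001, 0.0, -1.0]]
ft_force: [1.6, -0.6, 0.2]
grip_width: 0.052
tcp [ 0.56999062 -0.04969172  0.034125  ] [ 78.4301998  -17.18984146] 0.05198970101276986 [ 1.59422319 -0.6277111   0.2031156 ]
```

View pics/w7.png

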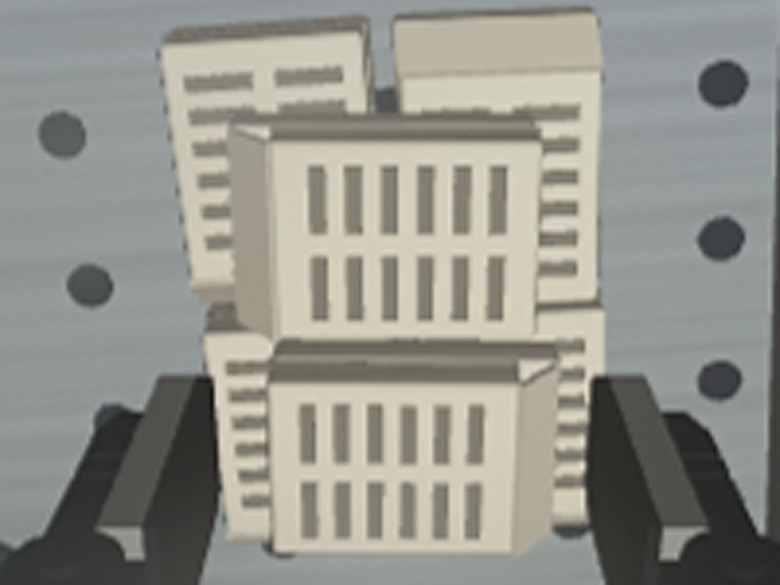

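View pics/s7.png

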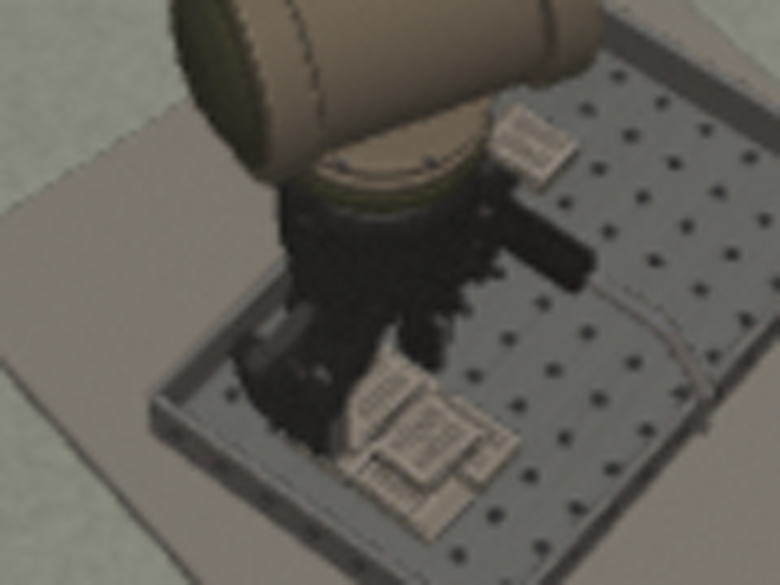

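```bash
python3 -m crank '{"slide":[[0,0.001,0.0015],[0,0.001,0.003],[0,0.001,0.003],[0,0.001,0.003],[0,0.001,0.003],[0,0.001,0.003],[0,0.001,0.001],[0,0.001,-0.005]],"roll":[0,0,0,0,0,0,0,0],"grip":[0.052,0.048,0.043,0.038,0.032,0.03,0.03,0.03]}' 25
python3 - <<'E'
from h import *
s=observe();print("tcp",s["position"],w2b(s["position"])*1000, s["grip_width"],s["ft_force"])
im=get_image("wrist"); save(im,"w8.png",(220,150,420,300),3.9)
E
```

```text
time_s: 8.2
position: [0.5694, -0.0508, 0.0381]
tool_rot: [[0.996, 0.088, -0.001], [0.088, -0.996, 0.0], [-0.001, -0.001, -1.0]]
ft_force: [-0.4, -0.4, -0.7]
grip_width: 0.0394
tcp [ 0.56941518 -0.0507875   0.03810474] [ 79.4159762  -17.93824642] 0.039366258133941595 [-0.41068997 -0.38635232 -0.67264402]
```

View pics/w8.png

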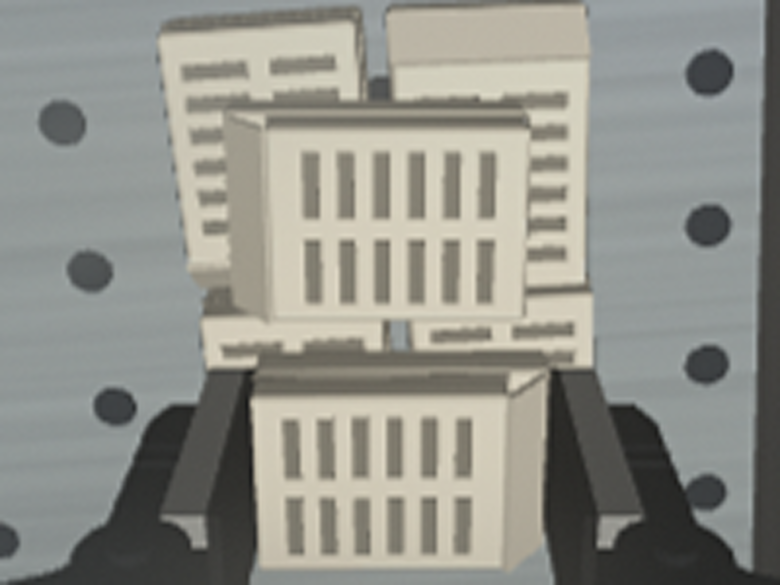

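```bash
python3 - <<'E'
from h import *
print(tool([-.072,.05],.125),tool([-.072,.05],.018))
E
```

```text
[ 0.0554 -0.1564 -0.0856] [ 0.0553 -0.1565  0.0214]
```

```bash
python3 -m crank '{"slide":[[0,0,-0.02],[0,0,-0.05],[0.003,-0.01,-0.08],[0.015,-0.04,-0.085],[0.028,-0.08,-0.085],[0.042,-0.12,-0.085],[0.053,-0.15,-0.085],[0.0553,-0.1565,-0.08]],"roll":[0,0,-0.02,-0.04,-0.06,-0.078,-0.078,-0.078],"grip":[0.03,0.03,0.03,0.03,0.03,0.03,0.03,0.03]}'
python3 - <<'E'
from h import *
print(tool([-.072,.05],.0185),observe()["grip_width"])
E
```

```text
time_s: 9.05
position: [0.6116, 0.113, 0.119]
tool_rot: [[0.986, 0.168, 0.002], [0.168, -0.986, 0.001], [0.002, -0.0, -1.0]]
ft_force: [-0.1, -0.3, -0.6]
grip_width: 0.0394
[-0.0009  0.0032  0.1005] 0.039420817593128724
```

```bash
python3 -m crank '{"slide":[[0,0.001,0.025],[0,0.001,0.055],[0,0.001,0.08],[0,0.001,0.092],[0,0.001,0.097],[0,0.001,0.098],[0,0.001,0.098],[0,0.001,0.098]],"roll":[0,0,0,0,0,0,0,0],"grip":[0.03,0.03,0.03,0.03,0.03,0.03,0.03,0.03]}'
python3 - <<'E'
from h import *
print(tool([-.072,.05],.0185),observe()["ft_force"])
E
```

```text
time_s: 9.85
position: [0.6118, 0.1088, 0.0214]
tool_rot: [[0.986, 0.165, 0.002], [0.165, -0.986, -0.0], [0.002, 0.0, -1.0]]
ft_force: [0.6, 0.3, -1.1]
grip_width: 0.0388
[-0.0002 -0.001   0.0029] [ 0.57481618  0.28222477 -1.08504081]
```

```bash
python3 -m crank '{"slide":[[0,0,0.001],[0,0,0.002],[0,0,0.0028],[0,0,0.0028],[0,0,0.0028],[0,0,0.0028],[0,0,0.0028],[0,0,0.0028]],"roll":[0,0,0,0,0,0,0,0],"grip":[0.03,0.03,0.03,0.03,0.042,0.05,0.054,0.054]}'
python3 - <<'E'
from h import *
im=get_image("wrist"); save(im,"w9.png",None,1.2)
print(tool([.0765,.0161],.0305),tool([.0765,.0161],.034), observe()["ft_force"])
E
```

```text
time_s: 10.65
position: [0.6113, 0.1089, 0.0175]
tool_rot: [[0.986, 0.165, 0.0], [0.165, -0.986, 0.0], [0.0, -0.0, -1.0]]
ft_force: [0.7, -0.5, -0.1]
grip_width: 0.0539
[-0.0336  0.1476 -0.013 ] [-0.0336  0.1476 -0.0165] [-0.61301624  0.26316087 -0.34505531]
```

View pics/w9.png

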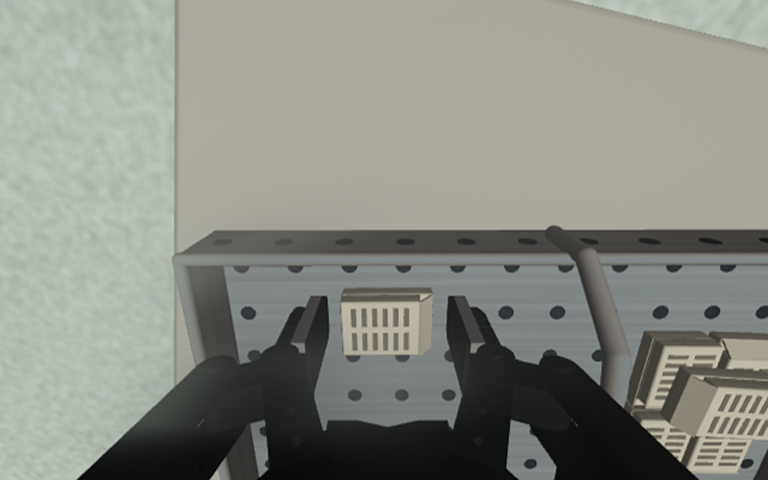

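```bash
python3 -m crank '{"slide":[[0,0,-0.03],[0,0,-0.065],[0,0,-0.1],[-0.006,0.03,-0.115],[-0.014,0.065,-0.115],[-0.023,0.105,-0.115],[-0.031,0.138,-0.115],[-0.034,0.148,-0.11]],"roll":[0,0,0,0.02,0.04,0.06,0.078,0.078],"grip":[0.054,0.054,0.055,0.056,0.058,0.058,0.058,0.058]}'
python3 - <<'E'
from h import *
im=get_image("wrist"); save(im,"w10.png",(220,130,420,280),3.9)
print(tool([.0765,.0161],.0305))
E
```

```text
time_s: 11.5
position: [0.6023, -0.0458, 0.128]
tool_rot: [[0.996, 0.084, 0.001], [0.084, -0.996, -0.001], [0.001, 0.001, -1.0]]
ft_force: [-1.1, 0.8, 0.7]
grip_width: 0.0582
[ 0.0012 -0.0032  0.0962]
```

View pics/w10.png

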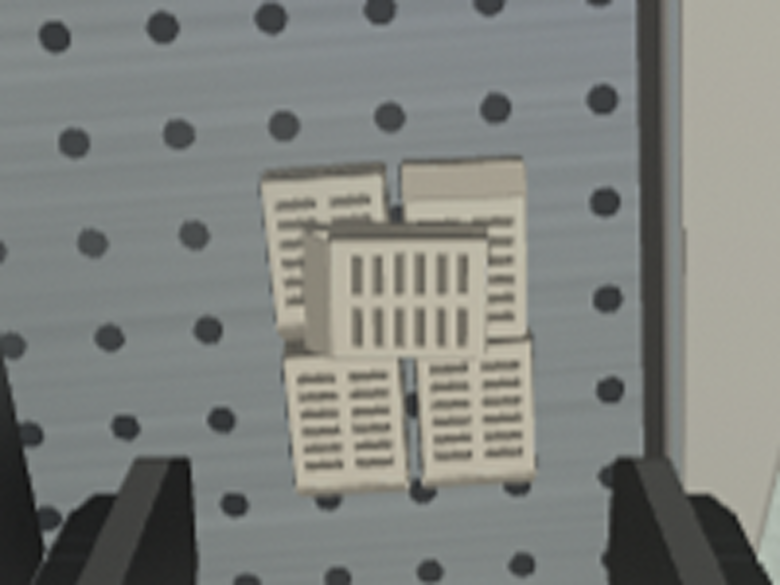

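```bash
python3 -m crank '{"slide":[[0.001,-0.001,0.025],[0.001,-0.002,0.055],[0.001,-0.002,0.075],[0.001,-0.002,0.088],[0.001,-0.002,0.092],[0.001,-0.002,0.094],[0.001,-0.002,0.094],[0.001,-0.002,0.094]],"roll":[0,0,0,0,0,0,0,0],"grip":[0.058,0.058,0.058,0.058,0.058,0.055,0.052,0.05]}'
python3 - <<'E'
from h import *
im=get_image("wrist"); save(im,"w11.png",(220,150,420,300),3.9)
print(tool([.0765,.0161],.0305),observe()["ft_force"])
E
```

```text
time_s: 12.35
position: [0.6034, -0.0406, 0.0344]
tool_rot: [[0.996, 0.088, 0.002], [0.088, -0.996, -0.0], [0.001, 0.001, -1.0]]
ft_force: [-0.9, 0.2, 0.2]
grip_width: 0.0501
[-0.001   0.0015  0.0039] [0.10824344 0.12264799 0.03915952]
```

View pics/w11.png

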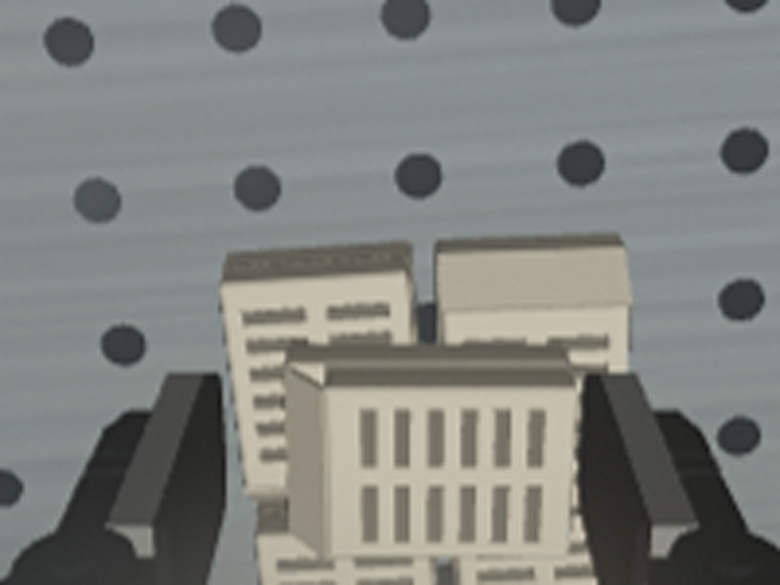

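```bash
python3 -m crank '{"slide":[[-0.001,0.002,0.001],[-0.001,0.004,0.0035],[-0.001,0.004,0.0037],[-0.001,0.004,0.0037],[-0.001,0.004,0.0037],[-0.001,0.004,0.0037],[-0.001,0.004,0.001],[-0.001,0.004,-0.01]],"roll":[0,0,0,0,0,0,0,0],"grip":[0.052,0.05,0.043,0.038,0.032,0.03,0.03,0.03]}' 25
python3 - <<'E'
from h import *
s=observe();print("tcp",s["position"],w2b(s["position"])*1000, s["grip_width"],s["ft_force"])
im=get_image("wrist"); save(im,"w12.png",(220,150,420,300),3.9)
print(tool([-.072,0],.122))
E
```

```text
time_s: 13.2
position: [0.6018, -0.0445, 0.0431]
tool_rot: [[0.996, 0.088, -0.002], [0.088, -0.996, 0.001], [-0.002, -0.001, -1.0]]
ft_force: [0.5, -0.4, 0.3]
grip_width: 0.0394
tcp [ 0.60176644 -0.04451316  0.04307698] [78.56718832 15.00489429] 0.03940945841797654 [ 0.53246842 -0.38289659  0.33683987]
[-0.0277 -0.1493 -0.0764]
```

View pics/w12.png

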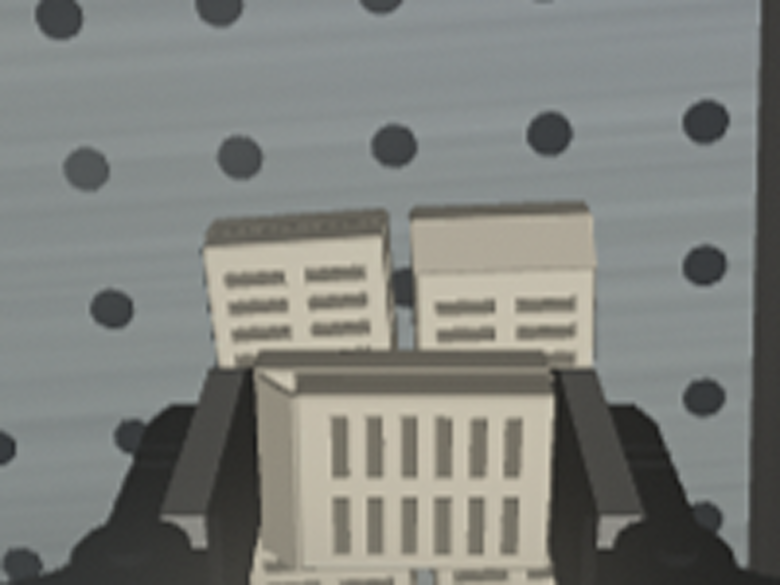

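```bash
python3 -m crank '{"slide":[[0,0,-0.02],[0,0,-0.05],[0,-0.01,-0.075],[-0.006,-0.04,-0.08],[-0.013,-0.08,-0.08],[-0.021,-0.12,-0.08],[-0.0265,-0.145,-0.08],[-0.0275,-0.151,-0.075]],"roll":[0,0,-0.02,-0.04,-0.06,-0.078,-0.078,-0.078],"grip":[0.03,0.03,0.03,0.03,0.03,0.03,0.03,0.03]}'
python3 - <<'E'
from h import *
print(tool([-.072,.0],.0185),observe()["grip_width"])
E
```

```text
time_s: 14.05
position: [0.5612, 0.1057, 0.1197]
tool_rot: [[0.986, 0.168, 0.002], [0.168, -0.986, 0.0], [0.002, 0.0, -1.0]]
ft_force: [0.8, -1.6, 0.5]
grip_width: 0.0391
[-0.      0.0043  0.1012] 0.03914407608658041
```

```bash
python3 -m crank '{"slide":[[0,0.001,0.025],[0,0.001,0.055],[0,0.001,0.08],[0,0.001,0.092],[0,0.001,0.097],[0,0.001,0.098],[0,0.001,0.098],[0,0.001,0.098]],"roll":[0,0,0,0,0,0,0,0],"grip":[0.03,0.03,0.03,0.03,0.03,0.03,0.03,0.03]}'
python3 - <<'E'
from h import *
print(tool([-.072,.0],.0185),observe()["ft_force"])
E
```

```text
time_s: 14.85
position: [0.5625, 0.1022, 0.0215]
tool_rot: [[0.986, 0.165, 0.002], [0.165, -0.986, -0.0], [0.002, 0.0, -1.0]]
ft_force: [-0.8, 0.9, 0.2]
grip_width: 0.039
[-0.0005  0.0007  0.003 ] [-0.80740367  0.89810086  0.20708202]
```

```bash
python3 -m crank '{"slide":[[0,0,0.001],[0,0,0.002],[0,0,0.0028],[0,0,0.0028],[0,0,0.0028],[0,0,0.0028],[0,0,0.0028],[0,0,0.0028]],"roll":[0,0,0,0,0,0,0,0],"grip":[0.03,0.03,0.03,0.03,0.042,0.05,0.054,0.054]}'
python3 - <<'E'
from h import *
print(tool([0,0],.2))
E
```

```text
time_s: 15.65
position: [0.5618, 0.1026, 0.0178]
tool_rot: [[0.986, 0.165, 0.0], [0.165, -0.986, 0.0], [0.0, -0.0, -1.0]]
ft_force: [-0.3, 3.1, 0.9]
grip_width: 0.0543
[ 1.000e-04  7.310e-02 -1.822e-01]
```

```bash
python3 -m crank '{"slide":[[0,0,-0.025],[0,0,-0.06],[0,0,-0.1],[0,0.01,-0.13],[0,0.03,-0.16],[0,0.055,-0.18],[0,0.073,-0.182],[0,0.073,-0.182]],"roll":[0,0,0,0,0,0,0,0],"grip":[0.054,0.054,0.054,0.054,0.054,0.054,0.054,0.054]}'
python3 - <<'E'
from h import *
im=get_image("wrist"); save(im,"w13.png",None,1.25)
im=get_image("top"); save(im,"t13.png",(225,125,395,290),3.6)
print(tool([0,0],.2))
E
```

```text
time_s: 16.45
position: [0.5744, 0.0283, 0.2003]
tool_rot: [[0.987, 0.163, 0.002], [0.163, -0.987, -0.001], [0.001, 0.001, -1.0]]
ft_force: [0.3, -0.0, -0.3]
grip_width: 0.0543
[ 0.0004 -0.0001 -0.0007]
```

View pics/w13.png

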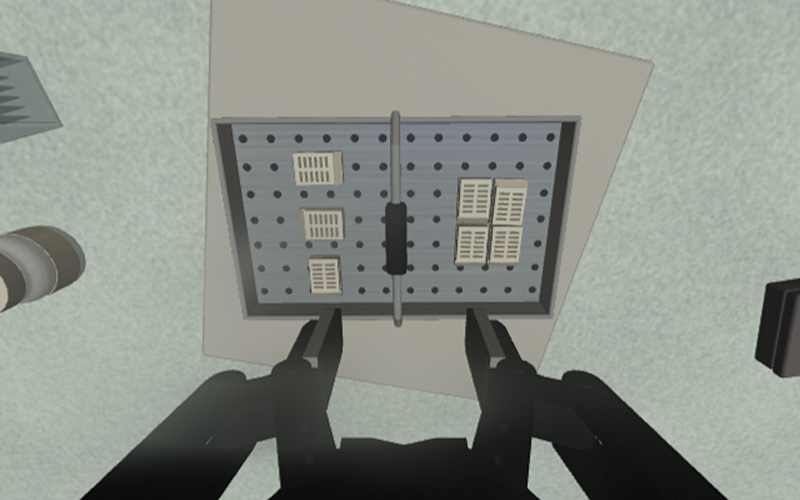

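```bash
python3 - <<'E'
from h import *
im=get_image("wrist"); save(im,"w14.png",(350,130,440,220),6.5)
f=lambda u,v,z: (w2b(ray(im,(u+.5)/1.25-.5,(v+.5)/1.25-.5,z))*1000).round(1)
print("cass",[f(*p,.031).tolist() for p in((318,168),(324,223),(325,274),(475,199),(510,204),(472,245),(505,245))])
print("grip top corners",[f(*p,.086) for p in((387,206),(406,206),(406,274),(387,274))])
print("rim",[f(*p,.045) for p in((213,120),(580,118),(551,317),(246,319))])
E
```

```text
cass [[-73.2, 48.9], [-71.6, 1.2], [-74.2, -47.6], [60.3, 22.5], [90.9, 18.0], [60.2, -19.4], [90.0, -19.5]]
grip top corners [array([-13.2,  28.6]), array([ 0.3, 28.6]), array([  0.4, -24.1]), array([-14.1, -24.1])]
rim [array([-147.8,   87. ]), array([134.1,  88.1]), array([134.6, -85. ]), array([-147.2,  -86.7])]
```

View pics/w14.png

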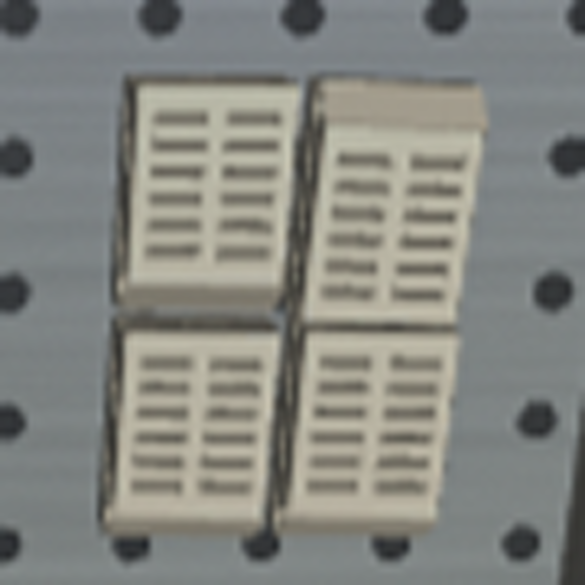

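```bash
python3 - <<'E'
from h import *
im=get_image("wrist"); save(im,"w15.png",(165,90,475,265),2.5)
s=observe(); print(s["position"],w2b(s["position"]),im["xyz"],s["qvel"])
im=get_image("top"); save(im,"t15.png",(225,125,395,290),3.6)
E
```

```text
[0.57353948 0.03107128 0.19916627] [-0.00063945 -0.00035991] [0.65773786 0.04656376 0.34046393] [ 0.35424429 -0.05471829 -0.14086202  0.13200408  0.07087663 -0.05056053]
```

View pics/w15.png

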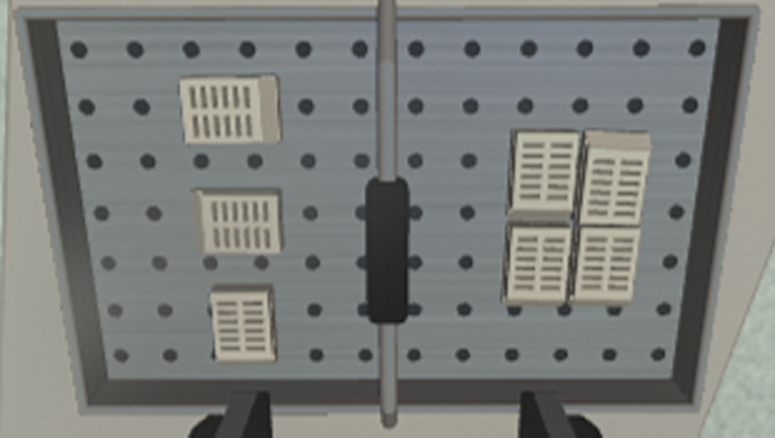

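View pics/t15.png

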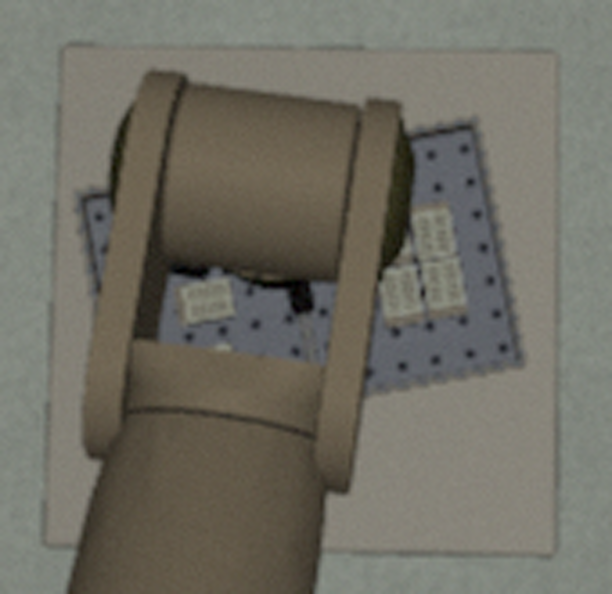

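```bash
python3 - <<'E'
from h import *
im=get_image("wrist")
f=lambda u,v,z: (w2b(ray(im,165+(u+.5)/2.5-.5,90+(v+.5)/2.5-.5,z))*1000).round(1)
print("cass",[f(*p,.028).tolist() for p in((231,108),(237,220),(243,322),(542,172),(614,178),(538,258),(605,263))])
print("grip",[f(*p,.084) for p in((366,180),(407,180),(407,322),(367,322))])
print("rim",[f(*p,.045) for p in((15,12),(758,10),(696,408),(82,410))])
E
```

```text
cass [[-71.6, 50.0], [-72.5, 1.1], [-73.2, -48.2], [61.8, 22.7], [93.4, 20.1], [62.6, -16.7], [93.2, -19.1]]
grip [array([-12.7,  31. ]), array([ 2., 31.]), array([  2.4, -24.2]), array([-13. , -24.2])]
rim [array([-148. ,   88.1]), array([136.9,  88.9]), array([136.7, -83.9]), array([-146.7,  -85. ])]
```

```bash
python3 -m crank '{"slide":[[0.001,-0.002,0.015],[0.002,-0.003,0.04],[0.002,-0.003,0.065],[0.002,-0.003,0.08],[0.002,-0.003,0.09],[0.002,-0.003,0.095],[0.002,-0.003,0.095],[0.002,-0.003,0.095]],"roll":[0,0,0,0,0,0,0,0],"grip":[0.054,0.056,0.06,0.06,0.06,0.06,0.06,0.06]}'
python3 - <<'E'
from h import *
import time
im=get_image("wrist"); im=get_image("wrist"); save(im,"w16.png",(165,90,475,325),2.5)
s=observe(); print(s["position"],w2b(s["position"]),s["tool_rot"])
E
```

```text
time_s: 17.55
position: [0.5758, 0.0337, 0.1054]
tool_rot: [[0.986, 0.165, 0.001], [0.165, -0.986, -0.0], [0.001, 0.0, -1.0]]
ft_force: [0.7, -0.3, -0.0]
grip_width: 0.0599
[0.57575986 0.03358187 0.10549225] [-0.00274914  0.00224438] [[ 9.86282632e-01  1.65059043e-01  1.44302098e-03]
 [ 1.65059509e-01 -9.86283587e-01 -2.09140903e-04]
 [ 1.38870731e-03  4.44456374e-04 -9.99998937e-01]]
```

View pics/w16.png

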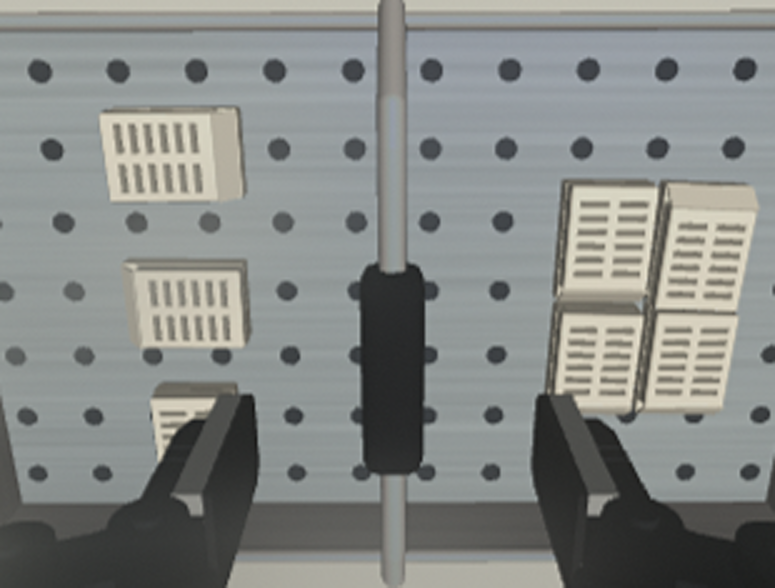

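```bash
python3 - <<'E'
from h import *
im=get_image("wrist")
f=lambda u,v,z: (w2b(ray(im,165+(u+.5)/2.5-.5,90+(v+.5)/2.5-.5,z))*1000).round(1)
print([f(*p,.085) for p in((392,265),(392,472))],[f(*p,.045) for p in((392,22),(392,552))])
s=observe();print(s["position"],w2b(s["position"]))
E
```

```text
[array([-5. , 33.3]), array([ -5.1, -23.6])] [array([-5. , 87.4]), array([ -5.3, -82.8])]
[0.57570703 0.03358631 0.10541871] [-0.00276224  0.00219301]
```

```bash
python3 -m crank '{"slide":[[0,-0.001,0.012],[0,-0.001,0.028],[0,-0.001,0.04],[0,-0.001,0.0465],[0,-0.001,0.0465],[0,-0.001,0.0465],[0,-0.001,0.0465],[0,-0.001,0.0465]],"roll":[0,0,0,0,0,0,0,0],"grip":[0.06,0.06,0.06,0.06,0.06,0.05,0.04,0.035]}'
python3 - <<'E'
from h import *
im=get_image("wrist"); save(im,"w17.png",(165,90,475,325),2.5)
s=observe(); print(s["position"],w2b(s["position"]),s["ft_force"],s["wrist_torque"])
E
```

```text
time_s: 18.5
position: [0.5755, 0.0346, 0.0587]
tool_rot: [[0.986, 0.165, 0.001], [0.165, -0.986, -0.0], [0.001, 0.0, -1.0]]
ft_force: [0.3, -0.5, 0.6]
grip_width: 0.035
[0.57544547 0.0345704  0.05866893] [-0.003776    0.00209746] [-0.24954139 -0.24149372 -0.92043446] [-0.00417505  0.03974546 -0.05546372]
```

View pics/w17.png

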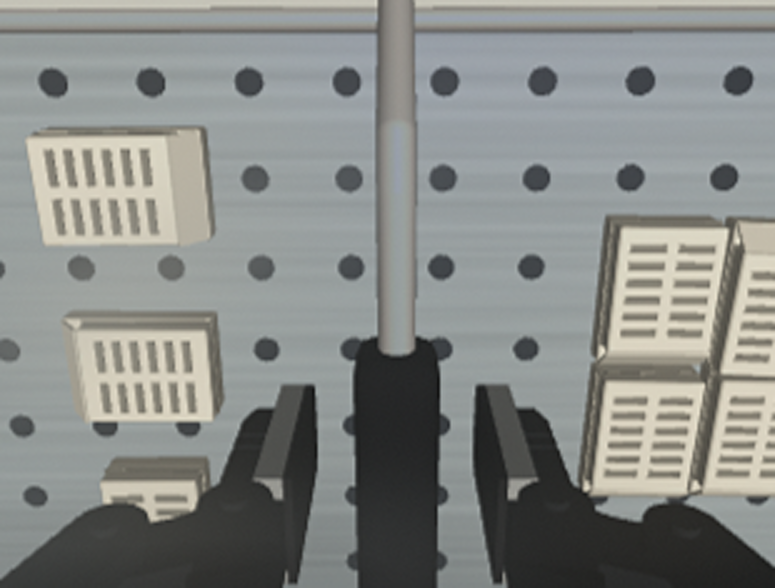

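```bash
python3 -m crank '{"slide":[[0,0,0],[0,0,0],[0,0,0],[0,0,0],[0,0,0],[0,0,0],[0,0,0],[0,0,0]],"roll":[0,0,0,0,0,0,0,0],"grip":[0.028,0.022,0.018,0.014,0.01,0.005,0.005,0.005]}' 90
python3 -m crank '{"slide":[[0,0,-0.001],[0,0,-0.002],[0,0,-0.004],[0,0,-0.006],[0,0,-0.008],[0,0,-0.01],[0,0,-0.012],[0,0,-0.012]],"roll":[0,0,0,0,0,0,0,0],"grip":[0.005,0.005,0.005,0.005,0.005,0.005,0.005,0.005]}'
python3 - <<'E'
from h import *
im=get_image("scene"); save(im,"s18.png",(240,110,450,280),3.6)
im=get_image("wrist"); save(im,"w18.png",None,1.2)
s=observe(); print(s["position"],w2b(s["position"]),s["ft_force"],s["wrist_torque"],s["grip_width"])
E
```

```text
time_s: 19.35
position: [0.5753, 0.0345, 0.0585]
tool_rot: [[0.986, 0.165, 0.0], [0.165, -0.986, -0.0], [0.0, 0.0, -1.0]]
ft_force: [-2.0, -0.4, 4.9]
grip_width: 0.0144
time_s: 20.15
position: [0.5754, 0.0346, 0.0706]
tool_rot: [[0.986, 0.165, 0.001], [0.165, -0.986, -0.0], [0.001, 0.0, -1.0]]
ft_force: [-0.1, -0.6, -6.6]
grip_width: 0.0146
[0.57518922 0.03459913 0.07025088] [-0.00384664  0.00184946] [ 0.124177    0.72324921 -6.9955427 ] [ 0.06844186 -0.00266931 -0.03434904] 0.014539557781518754
```

View pics/s18.png

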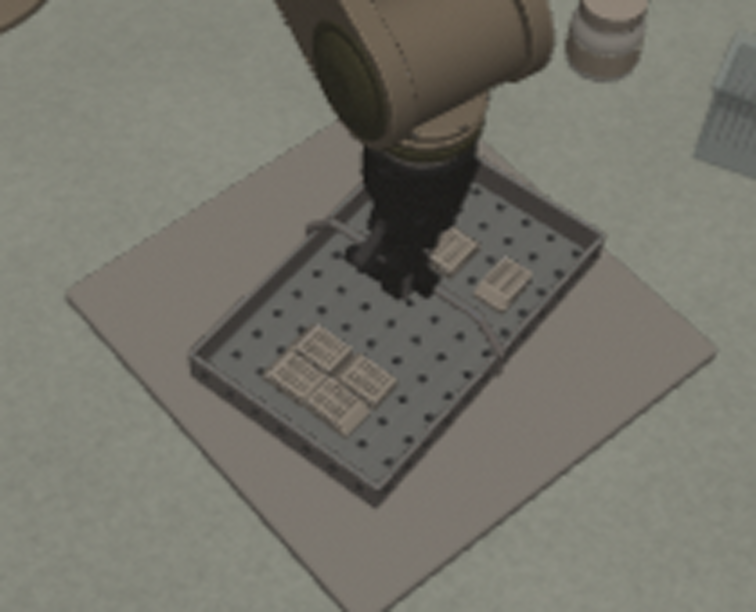

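View pics/w18.png

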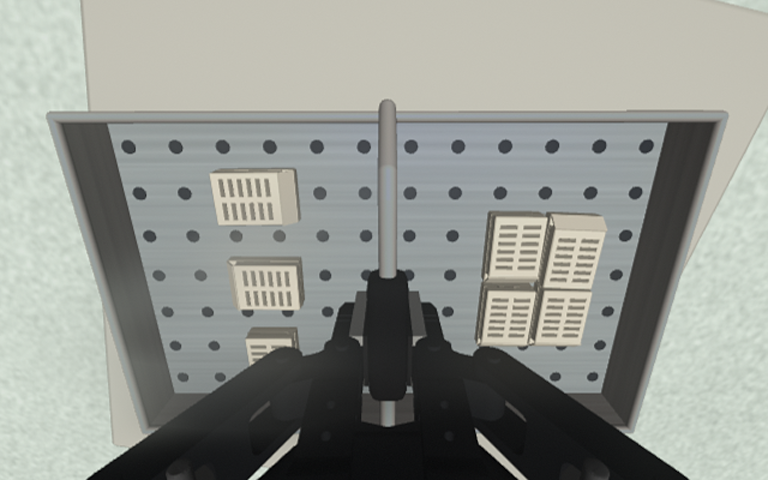

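```bash
python3 -m crank '{"slide":[[0,0,-0.002],[0,0,-0.006],[0,0,-0.012],[0,0,-0.019],[0,0,-0.026],[0,0,-0.033],[0,0,-0.039],[0,0,-0.043]],"roll":[0,0,0,0,0,0,0,0],"grip":[0.005,0.005,0.005,0.005,0.005,0.005,0.005,0.005]}'
python3 -m crank '{"slide":[[0,0,-0.004],[0,0,-0.01],[0,0,-0.017],[0,0,-0.025],[0,0,-0.032],[0,0,-0.038],[0,0,-0.042],[0,0,-0.044]],"roll":[0,0,0,0,0,0,0,0],"grip":[0.005,0.005,0.005,0.005,0.005,0.005,0.005,0.005]}'
python3 -m crank '{"slide":[[0,0,-0.0005],[0,0,-0.001],[0,0,-0.001],[0,0,-0.001],[0,0,-0.001],[0,0,-0.001],[0,0,-0.001],[0,0,-0.001]],"roll":[0,0,0,0,0,0,0,0],"grip":[0.005,0.005,0.005,0.005,0.005,0.005,0.005,0.005]}'
python3 - <<'E'
from h import *
im=get_image("scene"); save(im,"s19.png",(220,60,450,280),2.7)
im=get_image("wrist"); save(im,"w19.png",None,1.2)
im=get_image("top"); save(im,"t19.png")
s=observe(); print(s["position"],s["ft_force"],s["wrist_torque"],s["grip_width"],np.abs(s["qvel"]).max())
E
```

```text
time_s: 21.05
position: [0.5754, 0.0346, 0.114]
tool_rot: [[0.986, 0.165, 0.001], [0.165, -0.986, -0.0], [0.001, 0.0, -1.0]]
ft_force: [-0.2, 0.3, -7.3]
grip_width: 0.0144
time_s: 21.85
position: [0.5753, 0.0346, 0.1577]
tool_rot: [[0.986, 0.165, 0.0], [0.165, -0.986, -0.0], [0.0, 0.0, -1.0]]
ft_force: [-0.4, 0.4, -6.9]
grip_width: 0.0148
time_s: 22.65
position: [0.5752, 0.0346, 0.1582]
tool_rot: [[0.986, 0.165, -0.0], [0.165, -0.986, -0.0], [-0.0, 0.0, -1.0]]
ft_force: [0.3, 0.4, -7.0]
grip_width: 0.0144
[0.57524019 0.03460772 0.15821929] [ 0.45537135 -0.18798981 -6.81174506] [0.01831772 0.00791027 0.04872341] 0.014483133814739351 0.09531525000970742
```

View pics/s19.png

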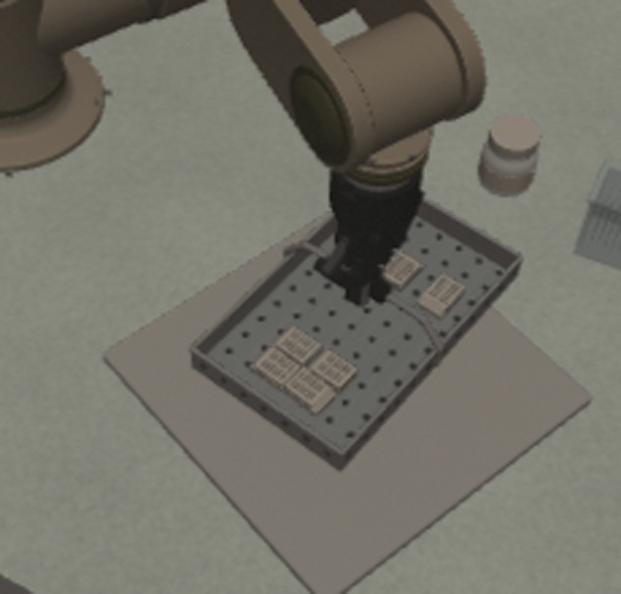

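View pics/w19.png

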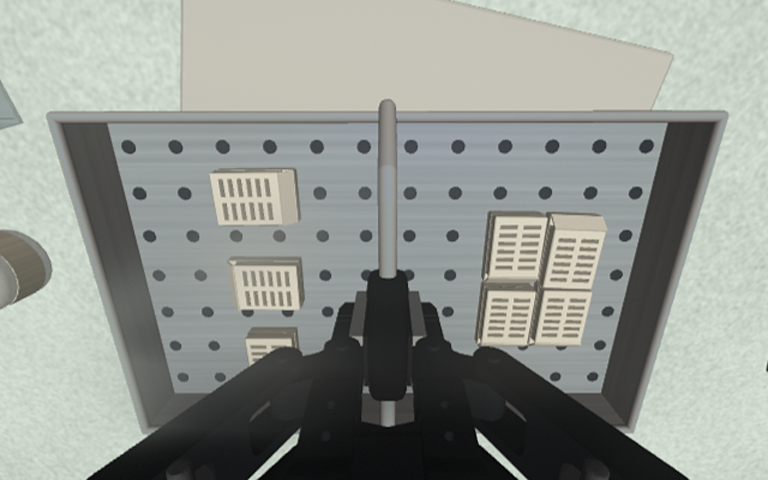

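View pics/t19.png

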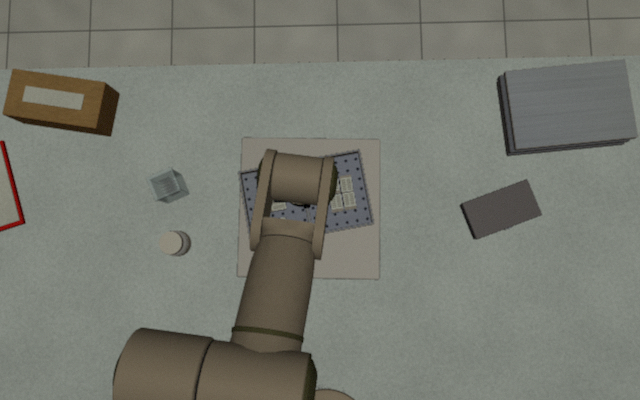

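The wrist view matches the one taken just after lift-off: rims at rows 114/115, all cassettes flat. The pot, jar and slide box are at the same pixels as at the start.

```bash
python3 -c "
from rig import close_job; print(close_job())"
```

```text
the job is handed in; nothing more can be done
None
```

I spread the seven cassettes into a single flat layer and lifted the basket by its handle. The job is handed in with the arm holding the basket about 10 cm above the board. It took about 23 s of the 72 s allowed.

- **Spreading:** I moved the top cassette and the two middle ones into the empty half, at about y = −50, 0 and +50 mm. The four floor cassettes stayed in the other half, two on each side of centre, so every quarter holds at least one. They lie flat but still close together.
- **Lift:** I gripped the handle near its centre with 90 N and raised it 99.7 mm by the arm's reading. The load is 6.8 to 7 N.
- **Level and still:** The wrist moment is under 0.06 N m and the joint speeds are near zero. The basket looks the same in the wrist picture as it did just after lift-off.
- **Bystanders:** In the last top picture the pot, staining jar and slide box are where they started.
- **Disagreement:** The wrist and top cameras differed by about 5 mm on the basket's position along its length. I centred the jaws on the grip by eye in the close-up picture before closing, and the top camera showed the basket had not moved.

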